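True up a microscope stand's loose column with an assembly square

TASK

The column of the microscope stand has been left loose and leans over its white baseboard. Pick up the red assembly square, set it standing on the baseboard in front of the middle of the column and press it into the corner, so that its underside lies flat on the board and its upright leg lies flush against the column's front face from heel to top, which brings the column upright. Finish while still gripping the square and pressing it firmly against both, ready for a colleague to tighten the bolt; move the column with the square only, never with the hand, and leave the other things on the bench where they are.

Things in the scene. Friction and masses are not known exactly. Their poses are not given: they have to be found in the camera images.
- square: Red L-shaped aluminium square, 0.37 kg, standing on one leg. Legs 150 mm long outside, 28 wide, 19 thick. Origin: outer heel corner (underside meets outer face of the upright leg), mid thickness. x points out of that outer face; the lower leg runs 150 mm to -x, z 0 to 28 mm; the upright leg fills x -28 to 0 and z 0 to 150 mm; y is across the thickness (+-9.5 mm).
- square_grip (a point): A good place to grip the square from above: on the lower leg, 98 mm from the heel (x = -98 mm, z = 14 mm in the square's frame); the fingers close along the square's y on 19 mm.
- square_top (a point): The upper end of the upright leg's outer face: 150 mm straight above the square's origin.
- stand: White gridded board of the microscope stand, fixed, 300 (x) by 220 mm (y). Origin: centre of its underside, on the bench; its top face is at z = 22 mm. x points to the column: with the column upright its front face is the plane x = +85 mm, centred on y = 0, looking to -x. The board in front of the column is free.
- column_foot (a point): Dark square column of the stand, 40 x 40 x 302 mm; focus carriage, knobs (97 mm over them) and an empty ring 200 mm up at its sides and back; foot bracket 57 mm wide, 52 high beside and behind its foot; front face plain. This point: foot of the front face at board level, mid width; z up along the face, -x out of the face over the board. Tilts with joint column.
- column (a joint): Tilt of the column about a cross bolt 30 mm above the board, 20 mm behind the front face. 0 = upright, square to the board; positive = leaning over the board; range -0.06 to 0.09 rad, starts at 0.035 to 0.075. Friction: stays where it is left, moves with about 2 N at the square's top.
- wash_a: Clear wash bottle with a white cap and spout, 64 mm across, 220 mm high, at the back of the bench; bystander. Origin: centre of the underside.
- wash_b: Another such wash bottle; bystander.
- wash_c: A third such wash bottle; bystander.
- tube_rack: Pink tube rack with some tubes, 105 x 240 mm, 86 mm high over the tube caps; bystander. Origin: centre of the underside.
- microscope: The removed microscope head: black cylinder 130 mm long and 32 mm across lying in an aluminium clamp block 42 mm high; bystander. Origin: centre of the block's underside.
- ph_meter: White hand-held meter lying flat, 170 x 75 x 30 mm; bystander. Origin: centre of the underside.
- sample_jar: Small clear jar with a white screw cap, 47 mm across, 58 mm high; bystander. Origin: centre of the underside.
- hex_key: Dark steel hex key lying flat, 110 x 35 mm, 6 mm thick; bystander. Origin: middle of the long arm, underside.

How it is judged:
On the way:
1. the square is lifted clear of the bench in the gripper, upright (height (world z) of square above 0.04 m and contact force between the fingers and square above 1 N and angle between square's own z axis and vertical below 0.35 rad), for 0.2 s.
At the end, for the whole second after the job is handed in: Gripped square still, pressing board and column over 1 N each; upright within 0.015 rad, underside within 2 mm of the board, heel and top within 3 mm of the column face, 12 mm of its middle, facing it within 0.04 rad; column within 0.015 rad of upright (contact force between the fingers and square above 3 N and contact force between square and stand_board above 1 N and contact force between square and column_post above 1 N and x of square in the frame of column_foot between -0.003 and 0.003 m and x of square_top in the frame of column_foot between -0.003 and 0.003 m and z of square in the frame of stand between 0.02 and 0.024 m and y of square in the frame of stand between -0.012 and 0.012 m and angle between square's own z axis and vertical below 0.015 rad and value of joint column between -0.015 and 0.015 rad and angle between the x axis of square and the x axis of column_foot, either way round below 0.04 rad and linear speed of square below 0.01 m/s); the arm keeps its last pose, push and grip.
It fails at once if the hand or arm touches the column (over 1 N) (contact force between any of the fingers, the arm and column above 1 N).
It fails at once if a bystander is shifted by more than 20 mm or tipped (distance of any of wash_a, wash_b, wash_c, tube_rack, microscope, ph_meter, sample_jar, hex_key from where it was at the start of the episode above 0.02 m or angle between any of wash_a, wash_b, wash_c, tube_rack, microscope, ph_meter, sample_jar, hex_key's own z axis and vertical above 0.3 rad).
It also fails if it takes over 42 s, if anything falls off the work surface, if the arm or the gripper's body presses on something with over 40 N, if the wrist force passes 120 N, or if a joint passes its speed limit or range.

ROBOT

A 6-joint arm with a two-finger parallel gripper is mounted at the origin on the work surface. World frame = base frame: x ahead of the robot, y to its left, z up, the work surface at z = 0. Lengths are in m, angles in rad, forces in N, time in s.
With the tool pointing down it reaches from about 0.25 to 0.725 m from the base axis. Payload 4 kg.
Tool frame: the origin (TCP) lies midway between the tips of the shut fingers; the grasp point (between the pads) lies bot.pinch_z behind it (bot.pinch_z is the distance from the TCP to the grasp point, in m); z points along the fingers, y is the line along which they close (so a half turn about z gives the same grasp; the last joint's range is limited). The gripper opens to 85 mm and grips with 20 to 120 N. Pads are 22 mm wide; open, the fingers measure 114 mm over their backs; the gripper's body (76 mm by 85 mm) begins 54 mm behind the grasp point. The pads swing forward as they close: fully open they stand 13 mm farther back than shut.
Start: joints at [-1.326, 0.241, 0.005, 1.335, 0, 1.571], TCP at [0.121, -0.485, 0.231] pointing down, gripper open.
Joint ranges: [-2.72, 2.72], [-1.05, 1.87], [-1.09, 1.28], [-1.99, 2.15], [-1.42, 1.44], [-3.14, 3.14]. Speed limits (rad/s): [2.79, 2.79, 3.14, 3.14, 3.14, 3.14].

INTERFACE

Orientations are given as a unit quaternion [x, y, z, w].
In Python, from workcell import bot, eyes, telemetry gives the robot as it stands (bot), with the cameras (eyes) and the readings (telemetry).
- The arm moves only by the shell command python3 jog.py 'ROWS'. ROWS is a JSON list of rows, 1 to 10 of them, each of 7 numbers: a rotation vector rx, ry, rz in rad, then dx, dy, dz in m, then the finger opening in m; each row is the pose to reach, as a shift and turn from the pose commanded when the command began, along the tool's axes at that moment; what a row does not reach only later rows make up. A row lasts 1/8 s, in which the tool goes at most 0.0625 m and 0.188 rad, less where a joint would pass 70% of its speed; a pose out of reach is approached as far as the arm can. The fingers move at their own pace and stop on an object; the grip force is fixed at half the most. Time passes only in rows, so rows that do not move let the fingers close. It prints the time, the measured TCP pose, the force, the opening and the grip force at its end.
- telemetry.get_obs(): the state, without advancing time (a new reading comes with each control period).
- eyes.camera(name): name is "side" or "top" or "wrist"; returns the picture (420x560x3 uint8, red, green, blue); there is no depth.
- eyes.calibration(name): a dict with "mtx" (3x3 intrinsics, pixels), "k1" (the pictures are not rectified: a ray, as slopes to the right and down, at radius r is drawn at 1 + k1 r^2 times it, then the intrinsics apply), "R" (3x3) and "t" (3): a world point X has camera coordinates R X + t. Camera axes: x right, y down, z forward; pixel columns grow to the right and rows downward; lengths in m; the calibration is good to about 2 mm. A picture is of the moment at which its call begins: read the wrist's pose just before it. calibration takes no time and is no camera call; for the wrist camera it gives the pose at the moment of the call.
- bot.job_done(): hands the job in; it is judged then, once.
The state is a dict: "clock": time; "joint_pos": joint angles; "joint_vel": joint speeds; "tau": joint torques, N m; "eef_pos": TCP position; "tool_rot": TCP orientation; "ft_force": force on the tool from outside, world axes, zero at the start; "ft_torque": the same for the moment, N m; "grip_width": finger opening in m; "grasp_force": force on a finger pad.
Only numpy, scipy, OpenCV 4.12 (cv2) and the standard library are available. Lean on these libraries where they do the work, as an engineer would, in place of code of your own. Each camera call takes 0.05 s, during which the arm holds its last target. There are 200 camera calls.

## Working session

There is one attempt and no reset: what is moved stays moved. The work goes in short steps, Python scripts to look and compute and a shell command to move; the robot and the scene stay as the last step left them, time stands still between calls to the robot, and variables do not carry over. Pictures are saved under pics/ and viewed, at most 10 in all, crops included, and the job is handed in when it is done.

```bash
ls; mkdir -p pics
python3 - <<'E'
from workcell import bot, eyes, telemetry
import cv2,numpy as np
for n in("top","side"):
    im=eyes.camera(n);cv2.imwrite(f"pics/{n}0.png",im[:,:,::-1])
    c=eyes.calibration(n);print(n,c)
o=telemetry.get_obs();print(o["clock"],o["eef_pos"],o["tool_rot"],o["ft_force"],bot.pinch_z)
E
```

```text
jog.py
pics
workcell.py
top {'mtx': array([[464.08650683,   0.        , 277.07983337],
       [  0.        , 464.08650683, 214.74063789],
       [  0.        ,   0.        ,   1.        ]]), 'k1': -0.011703647085976085, 'R': array([[-0.0070649 , -0.99992631,  0.00987189],
       [-0.99495928,  0.00604158, -0.10009764],
       [ 0.10003062, -0.0105293 , -0.99492865]]), 't': array([-0.06264267,  0.58057639,  1.35168943])}
side {'mtx': array([[521.43846669,   0.        , 277.12648994],
       [  0.        , 521.43846669, 208.1556057 ],
       [  0.        ,   0.        ,   1.        ]]), 'k1': -0.09690704170564986, 'R': array([[ 0.98143701, -0.1917448 ,  0.00391382],
       [-0.13715127, -0.7159747 , -0.68452155],
       [ 0.13405565,  0.671278  , -0.72898212]]), 't': array([-0.54736126,  0.10071304,  1.72243572])}
0.1 [ 0.12104374 -0.484541    0.23048683] [ 9.92518667e-01  1.22089323e-01 -1.19099286e-04 -9.37332967e-04] [-0.3210797   0.11519139  1.04300764] 0.0187
```

View pics/top0.png

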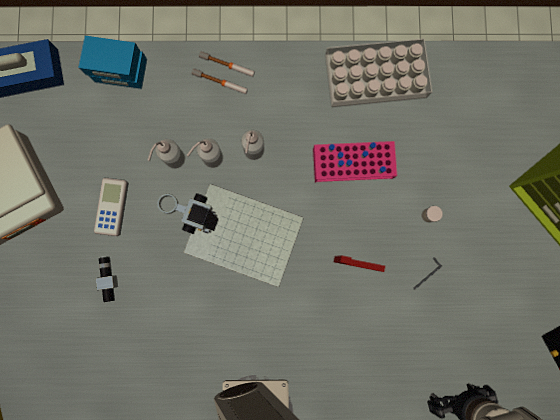

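View pics/side0.png

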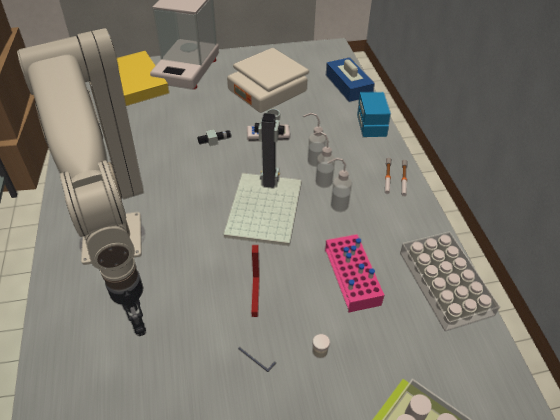

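The top view shows the board with corners at about (212,184), (303,216), (278,287) and (184,253). The column stands at its left end (200,212). The red square runs from (335,260) at its upright end to (385,268). The side view shows the square's upright leg towards the board, and the column at (269,150).

```bash
cat > h.py <<'E'
from workcell import bot, eyes, telemetry
import cv2,numpy as np
def rays(c,px):
    u=cv2.undistortPoints(np.array(px,float).reshape(-1,1,2),c["mtx"],np.array([c["k1"],0,0,0.]))[:,0]
    d=np.c_[u,np.ones(len(u))]@c["R"]; return -c["R"].T@c["t"],d
def onz(c,px,z):
    o,d=rays(c,px); return o+d*((z-o[2])/d[:,2])[:,None]
def proj(c,X):
    return cv2.projectPoints(np.array(X,float).reshape(-1,1,3),cv2.Rodrigues(c["R"])[0],c["t"],c["mtx"],np.array([c["k1"],0,0,0.]))[0][:,0]
def red(im):
    h=cv2.cvtColor(im,cv2.COLOR_RGB2HSV); return (((h[...,0]<8)|(h[...,0]>174))&(h[...,1]>140)&(h[...,2]>50)).astype(np.uint8)
E
python3 - <<'E'
from h import *
im=cv2.imread("pics/top0.png")[:,:,::-1].copy();c=eyes.calibration("top")
h=cv2.cvtColor(im,cv2.COLOR_RGB2HSV)
print(h[250,260],h[100,250],h[264,365],h[260,340])
m=((h[...,2]>165)).astype(np.uint8); m[:, :170]=0;m[:,320:]=0;m[:175]=0;m[300:]=0
m=cv2.morphologyEx(m,cv2.MORPH_CLOSE,np.ones((5,5)))
ct=max(cv2.findContours(m,0,2)[0],key=cv2.contourArea)
r=cv2.boxPoints(cv2.minAreaRect(ct));print("rect",r.round(1).tolist())
ap=cv2.approxPolyDP(cv2.convexHull(ct),5,True)[:,0];print(ap.tolist())
for P in(r,ap):
  w=onz(c,P,.022);print(w.round(4).tolist(),np.linalg.norm(w-np.roll(w,1,0),axis=1).round(4))
rm=red(im);rm[:230]=0;rm[300:]=0;rm[:,:320]=0;rm[:,400:]=0
print(rm.sum());ys,xs=np.nonzero(rm)
a=im[245:285,325:400];cv2.imwrite("pics/a.png",cv2.resize(a,None,fx=8,fy=8,interpolation=0)[:,:,::-1])
im=cv2.imread("pics/side0.png");b=im[235:325,235:275];b2=im[95:195,245:295]
cv2.imwrite("pics/b.png",np.hstack([cv2.resize(b,(240,540),interpolation=0),cv2.resize(b2,(270,540),interpolation=0)]))
E
```

```text
[ 34  23 156] [ 35  24 118] [  2 219 113] [  0 181  86]
rect [[184.10000610351562, 252.10000610351562], [208.6999969482422, 183.6999969482422], [302.1000061035156, 217.3000030517578], [277.5, 285.70001220703125]]
[[207, 192], [229, 192], [301, 218], [277, 285], [185, 252]]
[[0.4713, 0.2099, 0.022], [0.676, 0.1385, 0.022], [0.5727, -0.1413, 0.022], [0.3706, -0.0662, 0.022]] [0.2938 0.2168 0.2983 0.2156]
[[0.6508, 0.1435, 0.022], [0.6504, 0.0774, 0.022], [0.5707, -0.138, 0.022], [0.3727, -0.0648, 0.022], [0.4716, 0.2072, 0.022]] [0.1902 0.066  0.2298 0.211  0.2894]
324
```

View pics/a.png

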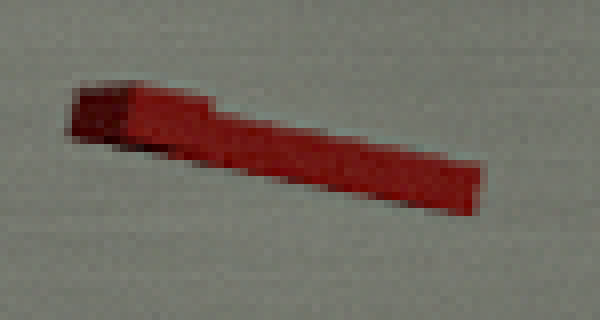

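The crop shows the square's free end at about (385.5,265.5)-(384.2,271.7). The dark outer face of the upright leg is at the left (334,256)-(334,262), and the upright's bright top runs from (342,255) to (352,257).

```bash
python3 - <<'E'
from h import *
c=eyes.calibration("top")
print("cam",-c["R"].T@c["t"])
e=onz(c,[(385.5,265.4),(384.2,271.7)],.028);print(e.round(4).tolist(),np.linalg.norm(e[0]-e[1]))
q=onz(c,[(334.4,256),(333.7,262.1)],0);print(q.round(4).tolist(),np.linalg.norm(q[0]-q[1]))
t=onz(c,[(341.8,255.3),(351.8,257.1),(341,262.8)],.15);print(t.round(4).tolist())
d=q.mean(0)-e.mean(0);d[2]=0;print(d,np.linalg.norm(d),"yaw sq",np.arctan2(d[1],d[0]))
# lower-leg top edges lines yaw
im=cv2.imread("pics/top0.png")[:,:,::-1].copy();rm=red(im)
# column: front top edge etc
s=eyes.calibration("side")
# board corners in side view prediction from stand
r=np.array([[184.1,252.1],[208.7,183.7],[302.1,217.3],[277.5,285.7]])
w=onz(c,r,.022);x=(w[0]+w[1]-w[2]-w[3])[:2];yaw=np.arctan2(x[1],x[0]);print("stand",w.mean(0),"yaw",yaw)
E
python3 - <<'E'
import sys;sys.path.insert(0,'.')
E
```

```text
cam [ 0.44199697 -0.0519133   1.40356726]
[[0.4279, -0.3859, 0.028], [0.4094, -0.3815, 0.028]] 0.018977357880996772
[[0.4569, -0.2388, 0.0], [0.4386, -0.2364, 0.0]] 0.018462173451053637
[[0.4571, -0.2389, 0.15], [0.4521, -0.2658, 0.15], [0.437, -0.2363, 0.15]]
[0.02916733 0.14607834 0.        ] 0.1489617925546772 yaw sq 1.37371898684791
stand [0.52268428 0.03519044 0.022     ] yaw 1.2193531057880165
```

View pics/b.png

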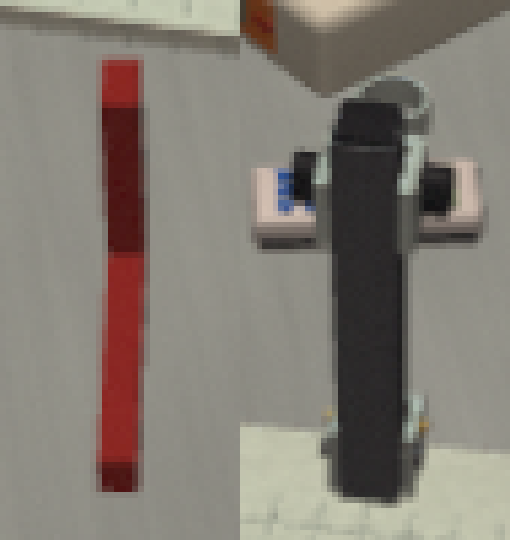

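The enlarged side view shows the column's front face with its foot at about (263,187)-(274.6,188). The square stands upright in its lower leg's direction.

Run:
```python
from h import *
for n,roi in(("top",(170,172,150,130)),("side",(215,165,100,85))):
    im=cv2.imread(f"pics/{n}0.png")[:,:,::-1].copy();c=eyes.calibration(n)
    x0,y0,w,h=roi;v=cv2.GaussianBlur(im[y0:y0+h,x0:x0+w],(3,3),0).max(2)
    th,m=cv2.threshold(v,0,1,cv2.THRESH_OTSU);m=cv2.morphologyEx(m,cv2.MORPH_CLOSE,np.ones((5,5)));m=cv2.morphologyEx(m,cv2.MORPH_OPEN,np.ones((9,9)))
    ct=max(cv2.findContours(m,0,1)[0],key=cv2.contourArea)[:,0]+[x0,y0]
    w=onz(c,ct,.022)[:,:2].astype(np.float32)
    r=cv2.minAreaRect(w);print(n,th,r,np.deg2rad(r[2]))
    # robust line fits of each side: use the coarse stand frame
    p0=np.array([.5227,.0352]);a=1.2194;R=np.array([[np.cos(a),np.sin(a)],[-np.sin(a),np.cos(a)]]);l=(w-p0)@R.T
    for nm,sel in(("x-",(l[:,0]<-.13)&(abs(l[:,1])<.085)),("x+",(l[:,0]>.13)&(abs(l[:,1])<.085)),("y-",(l[:,1]<-.095)&(abs(l[:,0])<.12)),("y+",(l[:,1]>.095)&(abs(l[:,0])<.12))):
        if sel.sum()<8: print(nm,sel.sum());continue
        f=cv2.fitLine(l[sel].astype(np.float32),cv2.DIST_HUBER,0,.001,.001).ravel();print(nm,sel.sum(),"mid",f[2:].round(4),"ang",round(float(np.arctan2(f[1],f[0])),4), "spread",np.ptp(l[sel],axis=0).round(3))
c=eyes.calibration("side")
f=onz(c,[(263.1,187),(274.6,188)],.022);print("foot",f.round(4).tolist(),f.mean(0), np.linalg.norm(f[0]-f[1]))
a=1.2194;print("pred",.5227+.085*np.cos(a),.0352+.085*np.sin(a))
```

```text
top 137.0 ((0.522022008895874, 0.03466804325580597), (0.29932141304016113, 0.21946965157985687), 69.87976837158203) 1.2196320386151027
x- 54 mid [-0.1486  0.0005] ang 1.5668 spread [0.004 0.168]
x+ 35 mid [ 0.1405 -0.0031] ang 1.5118 spread [0.018 0.166]
y- 76 mid [-0.0002 -0.1075] ang -0.001 spread [0.24  0.004]
y+ 76 mid [-0.0145  0.1082] ang -0.0006 spread [0.236 0.004]
side 164.0 ((0.5173930525779724, 0.03604958951473236), (0.2987295985221863, 0.2193015068769455), 69.96048736572266) 1.2210408508317547
x- 52 mid [-0.1483  0.0087] ang -1.562 spread [0.005 0.169]
x+ 30 mid [ 0.1443 -0.0341] ang -1.5685 spread [0.017 0.166]
y- 50 mid [ 0.0089 -0.102 ] ang 0.0082 spread [0.233 0.006]
y+ 49 mid [-0.0106  0.113 ] ang -0.0022 spread [0.235 0.005]
foot [[0.5307, 0.1234, 0.022], [0.5701, 0.1107, 0.022]] [0.55041019 0.11705759 0.022     ] 0.041350337864268664
pred 0.5519577772433829 0.11500590498689048
```

Board, foot and square agree with each other to within about 2 mm and with the given sizes: 0.299 x 0.219 m for the board, 149 mm for the leg and 41 mm for the column. I'm moving above the grip point at (0.429,-0.334), with tool yaw at 1.377.

```bash
python3 jog.py '[[0,0,-0.19,0.056,-0.012,0,0.085],[0,0,-0.38,0.112,-0.024,0,0.085],[0,0,-0.57,0.168,-0.036,0,0.085],[0,0,-0.75,0.224,-0.048,0,0.085],[0,0,-0.94,0.28,-0.06,0.01,0.085],[0,0,-1.132,0.335,-0.072,0.02,0.085],[0,0,-1.132,0.335,-0.072,0.03,0.085],[0,0,-1.132,0.335,-0.072,0.03,0.085],[0,0,-1.132,0.335,-0.072,0.03,0.085]]'
python3 - <<'E'
from h import *
o=telemetry.get_obs();c=eyes.calibration("wrist");im=eyes.camera("wrist");cv2.imwrite("pics/w1.png",im[:,:,::-1])
print(o["clock"],o["eef_pos"],o["tool_rot"],c)
E
```

```text
clock: 1.23
eef_pos: [0.4276, -0.3348, 0.2015]
tool_rot: [0.773, 0.634, -0.0, -0.0]
ft_force: [-0.9, 0.3, 0.4]
grip_width: 0.0847
grasp_force: 0.0
1.225 [ 0.42761964 -0.33476788  0.20147621] [ 7.73060873e-01  6.34331809e-01 -1.65812026e-04 -1.24082958e-04] {'mtx': array([[331.61155707,   0.        , 276.84471438],
       [  0.        , 331.61155707, 209.31659152],
       [  0.        ,   0.        ,   1.        ]]), 'k1': -0.03744728768489469, 'R': array([[ 9.80883659e-01, -1.94595030e-01,  1.47309850e-04],
       [-1.85314017e-01, -9.33869872e-01,  3.05852543e-01],
       [-5.93798166e-02, -3.00033060e-01, -9.52078883e-01]]), 't': array([-0.48565584, -0.26335626,  0.27712152])}
```

View pics/w1.png

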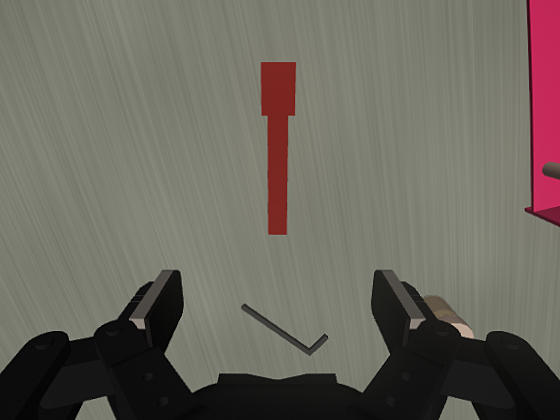

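The wrist view shows the lower leg's end at about (268-287,235) and the upright's top at (261-296, 62-115). The square lines up with the tool, centred between the fingers.

Run:
```python
from h import *
im=cv2.imread("pics/w1.png")[:,:,::-1].copy();c=eyes.calibration("wrist");m=red(im);m[:,320:]=0
def edges(r0,r1):
    L=[];R=[]
    for r in range(r0,r1):
        x=np.nonzero(m[r])[0];L.append((x[0]-.5,r));R.append((x[-1]+.5,r))
    return np.array(L),np.array(R)
L,R=edges(122,230);wl,wr=onz(c,L,.028),onz(c,R,.028)
mid=(wl+wr)/2;f=cv2.fitLine(mid[:,:2].astype(np.float32),cv2.DIST_L2,0,.01,.01).ravel();print("leg width",np.linalg.norm(wl-wr,axis=1).mean(),"yaw",np.arctan2(f[1],f[0]),f)
ys=np.nonzero(m[:,278])[0];e=onz(c,[(278,ys[-1]+.5)],.028);print("end",ys[0],ys[-1],e)
L,R=edges(66,112);wl,wr=onz(c,L,.15),onz(c,R,.15);print("top width",np.linalg.norm(wl-wr,axis=1).mean());mt=(wl+wr)/2
f2=cv2.fitLine(mt[:,:2].astype(np.float32),cv2.DIST_L2,0,.01,.01).ravel();print("yaw top",np.arctan2(f2[1],f2[0]))
t=onz(c,[(278,ys[0]-.5)],.15);print("top outer",t, "len",np.linalg.norm((t-e)[0,:2]))
a=np.arctan2(f[1],f[0]);a=a if a>0 else a+np.pi
g=e[0,:2]+.052*np.array([np.cos(a),np.sin(a)]);g2=t[0,:2]-.098*np.array([np.cos(a),np.sin(a)]);print("grip",g,g2)
from scipy.spatial.transform import Rotation as Rn
o=telemetry.get_obs();T=Rn.from_quat(o["tool_rot"]).as_matrix();print("toolx yaw",np.arctan2(T[1,0],T[0,0]))
print("delta tool",T.T@(np.r_[g,0.004]-o["eef_pos"]),T.T@(np.r_[g2,0.004]-o["eef_pos"]))
```

```text
leg width 0.018792254279366153 yaw 1.3691803 [ 0.20025286  0.97974426  0.4313458  -0.3244878 ]
end 62 234 [[ 0.42034921 -0.3843578   0.028     ]]
top width 0.018645279559346643
yaw top 1.3835044
top outer [[ 0.44906326 -0.23633305  0.15      ]] len 0.1507840315225686
grip [ 0.43076236 -0.3334111 ] [ 0.42943848 -0.33234798]
toolx yaw 1.3741593048568252
delta tool [0.00220292 0.00260618 0.19779655] [0.0029869  0.00110011 0.19779579]
```

```bash
python3 jog.py '[[0,0,0,0.002,0.001,0.06,0.06],[0,0,0,0.002,0.001,0.12,0.06],[0,0,0,0.002,0.001,0.16,0.05],[0,0,0,0.002,0.001,0.185,0.05],[0,0,0,0.002,0.001,0.197,0.05],[0,0,0,0.002,0.001,0.197,0.05]]'; python3 jog.py '[[0,0,0,0,0,0,0.03],[0,0,0,0,0,0,0.02],[0,0,0,0,0,0,0],[0,0,0,0,0,0,0],[0,0,0,0,0,0,0],[0,0,0,0,0,0,0]]'
```

```text
clock: 2.02
eef_pos: [0.4295, -0.3328, 0.0044]
tool_rot: [0.773, 0.635, -0.0, -0.0]
ft_force: [0.1, 0.6, 0.8]
grip_width: 0.0504
grasp_force: 0.0
clock: 2.78
eef_pos: [0.4306, -0.333, 0.0058]
tool_rot: [0.772, 0.635, -0.0, 0.001]
ft_force: [-1.6, -0.2, 6.8]
grip_width: 0.0179
grasp_force: 60.7
```

```bash
python3 jog.py '[[0,0,0,0,0,-0.02,0],[0,0,0,0,0,-0.06,0],[0,0,0,0,0,-0.1,0],[0,0,0,0,0,-0.1,0],[0,0,0,0,0,-0.1,0],[0,0,0,0,0,-0.1,0]]'
python3 - <<'E'
from h import *
from scipy.spatial.transform import Rotation as Rn
o=telemetry.get_obs();c=eyes.calibration("wrist");im=eyes.camera("wrist");cv2.imwrite("pics/w2.png",im[:,:,::-1])
im2=eyes.camera("side");cv2.imwrite("pics/s2.png",im2[:,:,::-1])
T=Rn.from_quat(o["tool_rot"]).as_matrix();print(T.round(4),np.arctan2(T[1,0],T[0,0]),o["eef_pos"],o["ft_force"],o["ft_torque"])
m=red(im);ys,xs=np.nonzero(m);ok=abs(xs-278)<60
# leg top plane assumed at underside+0.028, underside=eef_z-0.0058
zu=o["eef_pos"][2]-.0058
row=int(ys[ok].max());print("rows",ys[ok].min(),row)
L=[];
for r in range(int(ys[ok].max())-70,int(ys[ok].max())-4):
    x=np.nonzero(m[r,218:338])[0]+218;L.append(((x[0]+x[-1])/2,r,x[-1]-x[0]+1))
L=np.array(L);w=onz(c,L[:,:2],zu+.028);f=cv2.fitLine(w[:,:2].astype(np.float32),cv2.DIST_L2,0,.01,.01).ravel();print("yaw leg",np.arctan2(f[1],f[0]),L[::15])
t=onz(c,[(278,ys[ok].min()-.5)],zu+.15);print("top outer in tool",T.T@(t[0]-o["eef_pos"]))
st=np.array([.520,.035]);u=np.array([np.cos(1.22),np.sin(1.22)])
print("delta tool",T.T@np.r_[st+u*(-.048)-o["eef_pos"][:2],0])
E
```

```text
clock: 3.52
eef_pos: [0.4288, -0.3312, 0.1022]
tool_rot: [0.772, 0.635, -0.001, -0.002]
ft_force: [0.6, 0.5, -3.2]
grip_width: 0.0178
grasp_force: 59.4
[[ 0.1927  0.9812 -0.0035]
 [ 0.9813 -0.1927  0.0026]
 [ 0.0018 -0.0039 -1.    ]] 1.3768657385682739 [ 0.42875787 -0.33122362  0.1021511 ] [ 0.57837711  0.48622238 -3.24269773] [-0.20204181  0.06255111  0.02376964]
rows 124 379
yaw leg 1.3876196 [[277.  309.   43. ]
 [277.  324.   43. ]
 [277.  339.   43. ]
 [277.5 354.   42. ]
 [277.5 369.   42. ]]
top outer in tool [ 0.07921472  0.00092487 -0.14405921]
delta tool [0.32953125 0.01145767 0.00056162]
```

View pics/w2.png

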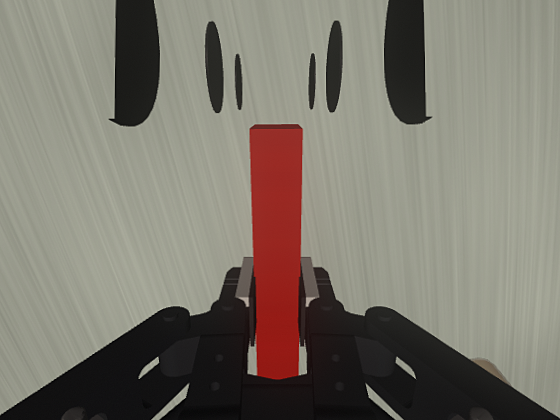

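The wrist view shows the gripped leg at (250-302,124)-(257-299,379), centred and parallel to the tool. The camera now sits inside the top of the upright leg, so this view can't show tilt. I'll check the tilt in the side picture.

Run:
```python
from h import *
from scipy.spatial.transform import Rotation as Rn
o=telemetry.get_obs();T=Rn.from_quat(o["tool_rot"]).as_matrix();c=eyes.calibration("side")
P=lambda x,y,z:o["eef_pos"]+T@np.array([x+.098,-y,.0058-z])
im=cv2.imread("pics/s2.png")
L=[P(0,-.0095,.15),P(0,.0095,.15),P(-.028,.0095,.15),P(-.028,-.0095,.15),P(-.028,-.0095,.028),P(-.15,-.0095,.028),P(-.15,-.0095,0),P(-.15,.0095,0),P(-.15,.0095,.028)]
p=proj(c,L);print(p.round(1).tolist())
x0,y0=p.min(0).astype(int)-25;x1,y1=p.max(0).astype(int)+25
a=cv2.resize(im[y0:y1,x0:x1],None,fx=4,fy=4,interpolation=0)
b=a.copy();cv2.polylines(b,[((p-[x0,y0])*4+2).astype(np.int32)],False,(0,255,255),1)
cv2.imwrite("pics/s2o.png",np.hstack([a,b]));print(x0,y0,a.shape)
```

```text
[[258.5, 222.2], [251.6, 222.2], [251.3, 229.8], [258.2, 229.9], [259.1, 257.3], [258.0, 292.4], [258.2, 298.1], [251.4, 298.0], [251.1, 292.4]]
226 197 (504, 232, 3)
```

View pics/s2o.png

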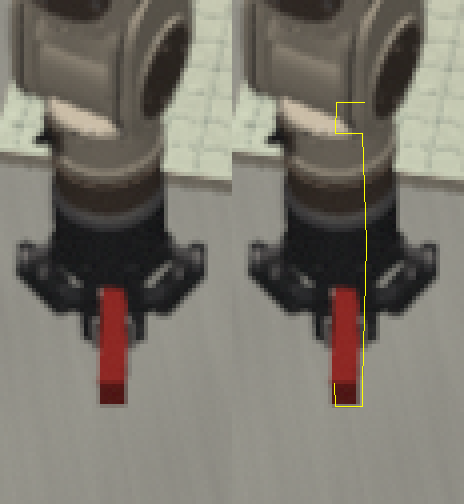

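```bash
python3 jog.py '[[0,0,0.03,0.04,0.001,0,0],[0,0,0.06,0.09,0.003,0,0],[0,0,0.09,0.14,0.005,0,0],[0,0,0.12,0.19,0.007,0,0],[0,0,0.157,0.24,0.009,0,0],[0,0,0.157,0.29,0.01,0,0],[0,0,0.157,0.315,0.011,0,0],[0,0,0.157,0.327,0.0115,0,0],[0,0,0.157,0.329,0.0115,0,0],[0,0,0.157,0.329,0.0115,0,0]]'
python3 - <<'E'
from h import *
from scipy.spatial.transform import Rotation as Rn
o=telemetry.get_obs();a=eyes.camera("side");b=eyes.camera("top")
cv2.imwrite("pics/s3.png",a[:,:,::-1]);cv2.imwrite("pics/t3.png",b[:,:,::-1])
cv2.imwrite("pics/st3.png",np.hstack([cv2.resize(a[60:270,190:340],(400,560)),cv2.resize(b[160:310,150:250],(373,560))])[:,:,::-1])
T=Rn.from_quat(o["tool_rot"]).as_matrix();print(T.round(4).tolist(),np.arctan2(T[1,0],T[0,0]),o["eef_pos"],o["ft_force"],o["grasp_force"],o["joint_pos"])
p=o["eef_pos"]-[.520,.035,0];u=np.array([np.cos(1.22),np.sin(1.22)]);print("stand frame",p[:2]@u,p[:2]@[-u[1],u[0]])
E
```

```text
clock: 4.88
eef_pos: [0.5045, -0.0126, 0.104]
tool_rot: [0.82, 0.572, -0.0, -0.0]
ft_force: [-0.6, -0.5, -4.2]
grip_width: 0.0178
grasp_force: 59.4
[[0.3449, 0.9386, -0.0008], [0.9386, -0.3449, -0.0005], [-0.0007, -0.0006, -1.0]] 1.218649535569083 [ 0.50448547 -0.01255996  0.10402842] [-0.60469725 -0.46014502 -4.24145014] 59.39696252346039 [-2.45873958e-02  3.43637235e-01 -2.01844933e-01  1.02607327e+00
 -5.05549549e-04  1.89835612e+00]
stand frame -0.04999503369988819 -0.0017740968709806602
```

View pics/st3.png

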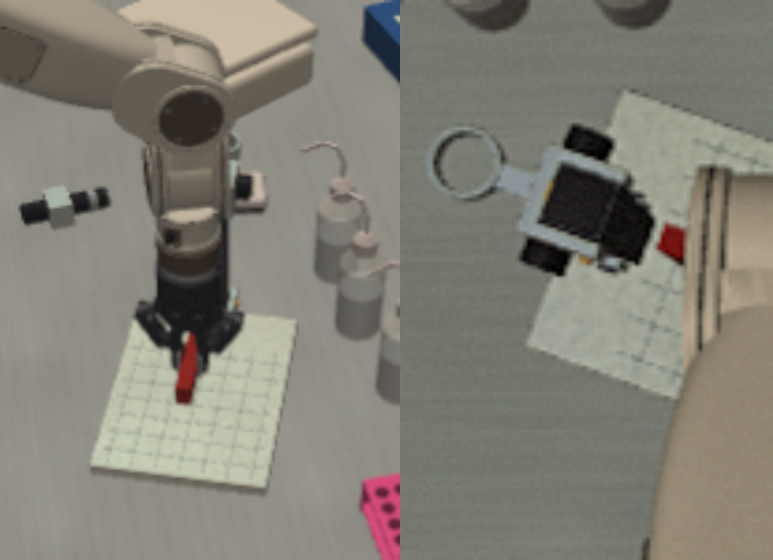

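The side view shows the hand clear of the column, with the square over the board. The top view shows the upright's top at (672,243) in the crop, in front of the column's face with a gap and roughly on its midline. Next I'll lower it to just above the board.

```bash
python3 jog.py '[[0,0,0,0,-0.001,0.025,0],[0,0,0,0,-0.0015,0.05,0],[0,0,0,0,-0.0015,0.065,0],[0,0,0,0,-0.0015,0.07,0],[0,0,0,0,-0.0015,0.072,0],[0,0,0,0,-0.0015,0.072,0]]'; python3 jog.py '[[0,0,0,0,0,0.001,0],[0,0,0,0,0,0.002,0],[0,0,0,0,0,0.003,0],[0,0,0,0,0,0.003,0]]'
```

```text
clock: 5.72
eef_pos: [0.5041, -0.0112, 0.0329]
tool_rot: [0.82, 0.573, 0.001, 0.0]
ft_force: [-0.4, 0.6, -4.0]
grip_width: 0.0178
grasp_force: 59.3
clock: 6.22
eef_pos: [0.5033, -0.0111, 0.0292]
tool_rot: [0.82, 0.573, -0.0, -0.0]
ft_force: [-0.8, -0.1, -3.7]
grip_width: 0.0182
grasp_force: 59.3
```

```bash
python3 jog.py '[[0,0,0,0,0,0.001,0],[0,0,0,0,0,0.0015,0],[0,0,0,0,0,0.002,0],[0,0,0,0,0,0.002,0]]'; python3 jog.py '[[0,0,0,0,0,0.001,0],[0,0,0,0,0,0.002,0],[0,0,0,0,0,0.002,0]]'
```

```text
clock: 6.72
eef_pos: [0.5035, -0.0112, 0.0278]
tool_rot: [0.82, 0.573, 0.0, 0.0]
ft_force: [-2.7, -0.2, 2.3]
grip_width: 0.0173
grasp_force: 60.3
clock: 7.1
eef_pos: [0.5035, -0.0112, 0.0278]
tool_rot: [0.82, 0.573, 0.0, 0.0]
ft_force: [-7.8, -0.1, 18.5]
grip_width: 0.0178
grasp_force: 62.4
```

```bash
python3 jog.py '[[0,0,0,0.004,0,0,0],[0,0,0,0.008,0,0,0],[0,0,0,0.012,0,0,0],[0,0,0,0.016,0,0,0],[0,0,0,0.02,0,0,0],[0,0,0,0.024,0,0,0],[0,0,0,0.024,0,0,0]]'; python3 jog.py '[[0,0,0,0.002,0,0,0],[0,0,0,0.004,0,0,0],[0,0,0,0.006,0,0,0],[0,0,0,0.008,0,0,0],[0,0,0,0.008,0,0,0]]'
```

```text
clock: 7.98
eef_pos: [0.5138, 0.0091, 0.0278]
tool_rot: [0.82, 0.572, 0.001, 0.003]
ft_force: [-3.6, -7.3, 11.7]
grip_width: 0.0178
grasp_force: 61.7
clock: 8.6
eef_pos: [0.5165, 0.0163, 0.0278]
tool_rot: [0.82, 0.572, 0.0, 0.004]
ft_force: [-3.9, -8.5, 13.8]
grip_width: 0.0175
grasp_force: 61.8
```

```bash
python3 jog.py '[[0,0,0,0.001,0,0,0],[0,0,0,0.002,0,0,0],[0,0,0,0.003,0,0,0],[0,0,0,0.004,0,0,0],[0,0,0,0.004,0,0,0]]'; python3 jog.py '[[0,0,0,0.001,0,0,0],[0,0,0,0.002,0,0,0],[0,0,0,0.002,0,0,0]]'
python3 - <<'E'
from h import *
from scipy.spatial.transform import Rotation as Rn
o=telemetry.get_obs();T=Rn.from_quat(o["tool_rot"]).as_matrix();print(T.round(4).tolist(),(T.T@o["ft_force"]).round(2),(T.T@o["ft_torque"]).round(3))
p=o["eef_pos"]-[.520,.035,0];u=np.array([np.cos(1.22),np.sin(1.22)]);print("heel stand x",p[:2]@u+.098,p[:2]@[-u[1],u[0]])
E
```

```text
clock: 9.22
eef_pos: [0.5175, 0.0193, 0.0278]
tool_rot: [0.82, 0.572, -0.0, 0.004]
ft_force: [-3.3, -10.1, 13.3]
grip_width: 0.0176
grasp_force: 61.8
clock: 9.6
eef_pos: [0.5182, 0.021, 0.0278]
tool_rot: [0.82, 0.572, -0.0, 0.004]
ft_force: [-4.0, -10.9, 14.1]
grip_width: 0.0178
grasp_force: 61.9
[[0.3464, 0.9381, 0.0043], [0.9381, -0.3463, -0.0071], [-0.0052, 0.0064, -1.0]] [-11.65   0.06 -14.03] [ 0.103 -2.189 -0.023]
heel stand x 0.08422749345189828 -0.003076465529509088
```

```bash
python3 jog.py '[[0,0,0,0.001,0,0,0],[0,0,0,0.001,0,0,0]]'; python3 jog.py '[[0,0,0,0.001,0,0,0],[0,0,0,0.001,0,0,0]]';python3 jog.py '[[0,0,0,0.001,0,0,0],[0,0,0,0.001,0,0,0]]'
```

```text
clock: 9.85
eef_pos: [0.5181, 0.021, 0.0278]
tool_rot: [0.821, 0.571, -0.001, 0.005]
ft_force: [-4.3, -13.1, 13.9]
grip_width: 0.018
grasp_force: 62.0
clock: 10.1
eef_pos: [0.5181, 0.021, 0.0278]
tool_rot: [0.821, 0.571, -0.002, 0.005]
ft_force: [-5.4, -16.0, 15.0]
grip_width: 0.0177
grasp_force: 62.1
clock: 10.35
eef_pos: [0.5181, 0.021, 0.0278]
tool_rot: [0.821, 0.571, -0.003, 0.006]
ft_force: [-6.2, -19.0, 16.3]
grip_width: 0.0175
grasp_force: 62.3
```

Run:
```python
from h import *
from scipy.spatial.transform import Rotation as Rn
o=telemetry.get_obs();T=Rn.from_quat(o["tool_rot"]).as_matrix();print(T.round(4).tolist(),np.arctan2(T[1,0],T[0,0]),(T.T@o["ft_force"]).round(2),(T.T@o["ft_torque"]).round(3))
u=np.array([np.cos(1.22),np.sin(1.22)]);v=np.array([-u[1],u[0]]);p=o["eef_pos"][:2]-[.52,.035];print("heel",p@u+.098,p@v)
a=eyes.camera("side");b=eyes.camera("top")
S=lambda x,y,z:np.r_[np.array([.52,.035])+u*x+v*y,z]
ct,cs=eyes.calibration("top"),eyes.calibration("side")
q=proj(ct,[S(.085,s*.02,z) for s,z in((-1,.324),(1,.324))]+[S(.125,s*.02,.324) for s in(1,-1)]);print("pred top",q.round(1).tolist())
A=cv2.resize(a[60:200,220:320],(500,600),interpolation=cv2.INTER_LINEAR)
x0,y0=165,170;B=cv2.resize(b[y0:y0+75,x0:x0+65],(520,600),interpolation=0);
for i in range(4):
    cv2.line(B,*[tuple(((q[k%4]-[x0,y0])*8+4).astype(int).tolist()) for k in(i,i+1)],(0,255,0),1)
cv2.imwrite("pics/st4.png",np.hstack([A[:,100:380],B])[:,:,::-1])
```

```text
[[0.348, 0.9375, 0.0023], [0.9374, -0.3479, -0.0127], [-0.0111, 0.0066, -0.9999]] 1.2153758284528775 [-20.12   0.88 -16.1 ] [-0.062 -3.649 -0.195]
heel 0.08421443021247527 -0.003031077425674723
pred top [[203.8, 207.8], [197.7, 223.8], [181.7, 218.0], [187.8, 202.0]]
```

View pics/st4.png

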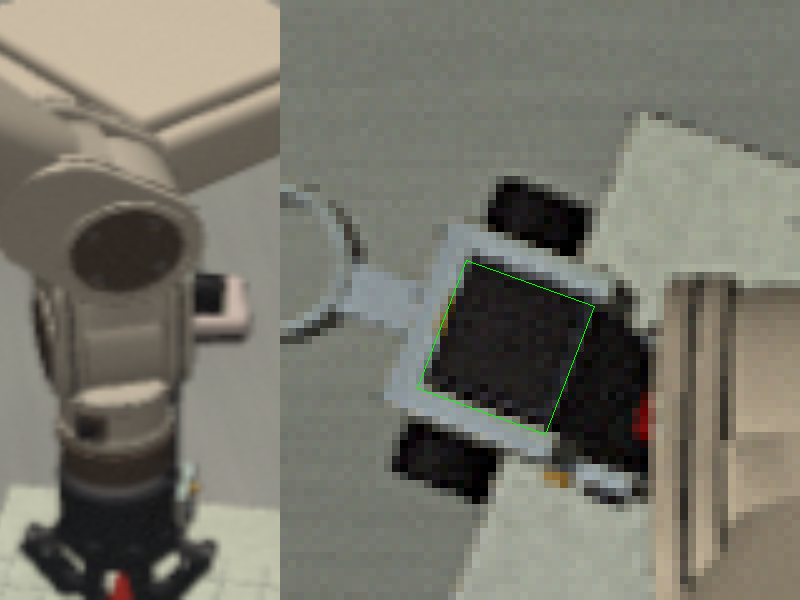

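The top view shows the column's top filling the predicted upright outline, with corners near (204,208), (198,224), (182,218) and (188,202). The square's red top is against the front face. TCP z hasn't moved from 0.0278, so the underside is flat. The tool itself has pitched 0.011 rad under the push, so I'll ease part of that.

```bash
python3 jog.py '[[0.002,0.003,0,0,0,0,0],[0.003,0.006,0,0,0,0,0],[0.003,0.006,0,0,0,0,0],[0.003,0.006,0,0,0,0,0]]'
python3 - <<'E'
from h import *
from scipy.spatial.transform import Rotation as Rn
o=telemetry.get_obs();T=Rn.from_quat(o["tool_rot"]).as_matrix();print(T[2].round(4),o["eef_pos"],(T.T@o["ft_force"]).round(2),(T.T@o["ft_torque"]).round(3),o["joint_vel"].round(4) if hasattr(o["joint_vel"],"round") else o["joint_vel"])
# column change: side/top compare to first picture
E
```

```text
clock: 10.95
eef_pos: [0.5181, 0.0211, 0.0278]
tool_rot: [0.821, 0.571, -0.001, 0.003]
ft_force: [-6.1, -17.9, 16.4]
grip_width: 0.0181
grasp_force: 62.3
[-0.0051  0.0037 -1.    ] [0.5181078  0.02105553 0.02778729] [-19.02   0.54 -16.32] [-0.055 -3.755 -0.119] [ 0.0006 -0.      0.0008  0.0022 -0.0014 -0.0006]
```

```bash
python3 jog.py '[[0.001,0.002,0,0,0,0,0],[0.003,0.004,0,0,0,0,0],[0.003,0.004,0,0,0,0,0],[0.003,0.004,0,0,0,0,0],[0.003,0.004,0,0,0,0,0],[0.003,0.004,0,0,0,0,0]]'
python3 - <<'E'
from h import *
from scipy.spatial.transform import Rotation as Rn
o=telemetry.get_obs();T=Rn.from_quat(o["tool_rot"]).as_matrix();print(T[2].round(4),np.arctan2(T[1,0],T[0,0]),o["eef_pos"],(T.T@o["ft_force"]).round(2),(T.T@o["ft_torque"]).round(3))
b=eyes.camera("top").astype(float);p=cv2.imread("pics/top0.png")[:,:,::-1].astype(float)
# shift of ring+carriage top since the start (template match, subpixel) -> tilt change
g=lambda i:np.float32(i[190:235,150:200].mean(2))
w=cv2.createHanningWindow((50,45),cv2.CV_32F);print("px shift",cv2.phaseCorrelate(g(p),g(b),w))
c=eyes.calibration("top")
u=np.array([np.cos(1.22),np.sin(1.22)]);B=np.array([.52,.035])
def pt(th,x=.16,h=.24): # point x behind, height above board; rotate about bolt toward -x by th
    dx,dz=x-.105,h-.03;X=.105+dx*np.cos(th)-dz*np.sin(th);Z=.052+dx*np.sin(th)+dz*np.cos(th);return np.r_[B+u*X,Z]
for th in(.035,.05,.06,.075):print(th,(proj(c,[pt(0)])-proj(c,[pt(th)])).round(2))
E
```

```text
clock: 11.7
eef_pos: [0.5182, 0.0211, 0.0278]
tool_rot: [0.821, 0.571, -0.0, 0.001]
ft_force: [-6.5, -17.1, 17.1]
grip_width: 0.0178
grasp_force: 62.3
[-1.1e-03  8.0e-04 -1.0e+00] 1.2156046320903071 [0.51817068 0.02109868 0.02778559] [-18.32  -0.14 -17.05] [-0.097 -3.823 -0.205]
px shift ((-3.61297382992878, -0.5373754371418471), 0.8483616477118598)
0.035 [[-2.65 -0.92]]
0.05 [[-3.8  -1.32]]
0.06 [[-4.57 -1.59]]
0.075 [[-5.74 -2.  ]]
```

Run:
```python
from workcell import bot, eyes, telemetry
print(bot.job_done())
```

```text
the job is handed in; nothing more can be done
None
```

I handed the job in at about 11.7 s, with the square still gripped and pressed into the corner (about 18 N towards the column and 17 N down onto the board at the wrist); the column stands upright to within what the top camera can resolve (about 0.01 rad), and no verdict came back.

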